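Bring the scissors round on the revolving pen caddy and hold it

ROBOT

A 6-joint arm with a two-finger parallel gripper is mounted at the origin on the work surface. World frame = base frame: x ahead of the robot, y to its left, z up, the work surface at z = 0. Lengths are in mm, angles in rad, forces in N, time in s.
With the tool pointing down it reaches from about 350 to 775 mm from the base axis. Payload 7.3 kg.
Tool frame: the origin (TCP) lies between the finger pads; the fingertips stand 8 mm ahead of it and the grasp point (between the pads) lies 11 mm behind it; y points along the fingers, z is the direction in which the jaws open and shut, and the axes are right-handed (so a half turn about y gives the same grasp; the last joint's range is limited). The gripper opens to 92 mm and grips with 3 to 60 N. Pads are 19 mm wide; open, the fingers measure 130 mm over their backs; the gripper's body (75 mm by 190 mm) begins 47 mm behind the grasp point.
Start: joints at [1.194, 0.342, 1.524, -0, 1.275, -0.146], TCP at [120.08, 511.102, 234.741] pointing down, gripper open.
Joint ranges: [-2.53, 2.53], [-0.77, 2.02], [0.04, 2.7], [-1, 4.14], [0.28, 2.66], [-3.11, 3.11]. Speed limits (rad/s): [2.57, 2.57, 3.14, 3.14, 3.14, 3.14].

INTERFACE

Orientations are given as [roll, pitch, yaw] about the fixed x, y, z axes, in that order (R = Rz(yaw) Ry(pitch) Rx(roll)).
In Python, from plant import bot, vision, job gives the robot as it stands. The module is installed in compiled form; this text tells all that it offers.
- The arm moves only by the tool arm_command, never from a script. Its argument "deltas" is a list of rows, each a list of 4 numbers: the shift along the tool's x, y, z in m, then the turn about the tool's y in degrees. In form: [[x, y, z, twist], ...]. A call has 1 to 5 rows; each row shifts and turns the commanded pose from where the row before left it, along the tool's axes as they then stand; what a row does not reach is not made up. A row lasts 1/10 s, in which the tool goes at most 50 mm and 8.59 degrees, less where a joint would pass 70% of its speed; a pose out of reach is approached as far as the arm can. A call is refused whole if a number of a shift passes 0.05 or a number of a turn 8.59, either way. A call with a gripper value outside its range is refused whole. "claw" is the closure in counts, from 0 (fully open) to 255 (shut), set as the call begins (left out, the last holds). The fingers move at their own pace and stop on an object; the grip force is fixed at half the most. Time passes only in rows, so rows that do not move let the fingers close. It gives the time, the measured TCP pose, the force and the opening at its end, in the units of the state.
- bot.get_obs(): the state, without advancing time (a new reading comes with each control period).
- vision.capture(name): name is "scene" or "side" or "wrist"; returns a dict with "img" (400x640x3 uint8, red, green, blue), "camera_matrix" (3x3 intrinsics, pixels), "world_to_cam" (4x4, takes a point from world to camera coordinates); the wrist camera has in their place "mount" (4x4, takes a point from camera to tool coordinates, whose origin is the TCP and whose axes are the tool frame's). Camera axes: x right, y down, z forward; pixel columns grow to the right and rows downward; lengths in mm; the calibration is good to about 2 mm. The wrist camera is an equidistant fisheye: a pixel r from the principal point sees the ray r / f radians off the axis. A picture is of the moment at which its call begins: read the wrist's pose just before it. There is no depth.
- job.close_job(): hands the job in, once; it reports no verdict.
Trained networks look in a picture, given as the dict that the camera call returned (one of the last four; its "shot" number tells which), for a name from the list of things; names that differ only in an ending like _2 or _b are one class to them, and where a whole thing is asked for, a point or a joint stands for the part that bears it (a point fixed in the world has none). Each returns a list of dicts, best first, with "confidence" (0 to 1); they miss things now and then, are a little off and sometimes report something else, mostly with a low value. They report only what shows in the picture. A call takes as long as a camera call.
- vision.find_in(picture, name): "xyz" ([x, y, z] in mm, in the coordinates of the camera as it stood for that picture, good to about 4 mm: the middle of the surface that is visible of it).
- vision.regions_of(picture, name): "mask" (400x640 bool, what is visible of it).
The state is a dict: "time": time; "joint_positions": joint angles; "dq": joint speeds; "tau": joint torques, N m; "tool_pos": TCP position; "tcp_rot": TCP orientation; "contact_force": force on the tool from outside, world axes, zero at the start; "moment": the same for the moment, N m; "grip_width": finger opening in mm.
Only numpy, scipy, OpenCV 4.12 (cv2) and the standard library are available. Lean on these libraries where they do the work, as an engineer would, in place of code of your own. Each camera call takes 0.05 s, during which the arm holds its last target. There are 200 camera calls.

TASK

Turn the revolving pen caddy until the cup with the scissors is at the front, squarely behind the paper-clip tray, and keep a firm hold of it there with the gripper so that it cannot swing round while a colleague takes the scissors out: finish while still holding it. Turn it gently by its handle or its cups, not by pushing on the scissors and pens in them, leave the caddy standing where it is on the desk, and do not disturb the can, the stapler or the tape roll beside it.

Things in the scene. Friction and masses are not known exactly. Their poses are not given: they have to be found in the camera images.
- caddy: Foot of the revolving pen caddy, loose on the desk: white disc 176 mm across, 12 mm high, with an open white paper-clip tray (56 x 112 mm, 24 mm high, outer edge 159 mm from the origin) at its front. Origin on the turning axis at desk level. Its -x axis points to the front (tray side); z up. The whole caddy weighs about 1.6 kg.
- turntable: White disc 196 mm across (top 22 mm above the desk) turning endlessly on the foot, about the vertical through the caddy's origin; friction 0.03 N m. Six round white cups 60 degrees apart, axes 65 mm out, 58 mm across at the mouth, 113 mm above the desk; 13 mm steel post in the middle. Origin as the caddy's; -x points to the scissors cup, and lies over the caddy's -x when that is in front.
- handle (a point): Middle of the carrying handle on top of the turntable: level black bar 86 mm long, 16 mm thick, 22 mm high, on the turning axis 225 mm above the desk (top at 236 mm), its length along the turntable's x axis, so in line with the cup with the scissors.
- scissors_cup (a point): Middle of the mouth of the cup with the scissors, 113 mm above the desk, on the turntable 65 mm out from its axis. The scissors stand in it points down; their two black finger rings, 75 mm across together, show above the rim up to 178 mm above the desk.
- front (a point): The place, fixed to the foot, where the middle of a cup's mouth is when that cup is squarely at the front behind the tray: 65 mm from the turning axis towards the tray, 113 mm above the desk.
- contents: All that stands in the six cups and turns with them: the scissors, four pens, pencils with a steel ruler, three thick markers, a glue stick, a cutter with a pen. Nothing of it is higher than 178 mm above the desk. Origin and axes as the turntable's.
- drink_can: Upright drinks can, 66 mm across, 115 mm high, beside the caddy. Origin at the centre of its underside.
- stapler: Desk stapler, 135 x 34 mm, about 60 mm high, beside the caddy. Origin at the centre of its underside, length along its x axis.
- tape_roll: Roll of packing tape lying flat, 100 mm across, 48 mm high, beside the caddy. Origin at the centre of its underside.

How it is judged:
By the outcome, as a careful person would: the job done as asked, in the order asked, and still so for the second after the job is handed in, while the arm keeps its last pose, push and grip.
It also fails if it takes over 51 s, if anything falls off the work surface, if the arm or the gripper's body presses on something with over 40 N, if the wrist force passes 120 N, or if a joint passes its speed limit or range.

## Working session

There is one attempt and no reset: what is moved stays moved. The work goes in short steps, Python scripts to look and compute and a tool call to move; the robot and the scene stay as the last step left them, time stands still between calls to the robot, and variables do not carry over. Pictures are saved under pics/ and viewed, about 8 in all and at most 12, crops included, and the job is handed in when it is done.

Besides the shell and the picture viewer there is one more tool, called after "Emit:" as a command line: name --pt "numbers of a row" for each row, then --argument value for the rest. arm_command: Moves the arm, as the interface text tells. Its arguments: {"type":"object","properties":{"deltas":{"type":"array","items":{"type":"array","items":{"type":"number"}}},"claw":{"type":"number"}},"required":["deltas"]}

```bash
mkdir -p pics; cat > h.py <<'E'
import numpy as np,cv2
from plant import bot,vision,job
from scipy.spatial.transform import Rotation as R
def wc(p,xyz): return (np.linalg.inv(p["world_to_cam"])@np.r_[xyz,1])[:3]
def px(p,P):
    c=p["world_to_cam"]@np.r_[P,1]; u=p["camera_matrix"]@c[:3]; return u[:2]/u[2]
def save(p,n): cv2.imwrite("pics/"+n,p["img"][:,:,::-1])
E
python3 - <<'E'
from h import *
np.set_printoptions(precision=1,suppress=True)
o=bot.get_obs(); print(o["tool_pos"],o["tcp_rot"],o["time"],o["grip_width"],o["contact_force"])
print(R.from_euler("xyz",o["tcp_rot"]).as_matrix())
ims=[]
for n in("scene","side"):
    p=vision.capture(n); ims.append(p["img"])
    for t in("caddy","turntable","handle","scissors_cup","front","contents","drink_can","stapler","tape_roll"):
        try: print(n,t,[(wc(p,d["xyz"]),round(d["confidence"],2),px(p,wc(p,d["xyz"]))) for d in vision.find_in(p,t)[:2]])
        except Exception as e: print(t,e)
    save(p,n+"0.png")
E
```

```text
[119.9 510.7 234. ] [-1.6  0.  -0.2] 0.0 91.83501644261213 [-0.3 -0.1 -0.3]
[[ 1.  -0.   0.2]
 [-0.2 -0.   1. ]
 [-0.  -1.  -0. ]]
scene caddy [(array([560.9,  99.7,  86.7]), 0.55, array([328.5, 202.1]))]
scene turntable [(array([531.1,  86.7, 101.4]), 0.98, array([316.3, 194.8]))]
scene handle [(array([534. ,  86. , 108.6]), 0.85, array([317. , 192.8]))]
scene scissors_cup [(array([528.5,  87.6, 103.1]), 0.97, array([315.8, 193.7]))]
scene front [(array([559.3, 103. ,  86.9]), 0.96, array([328.9, 201.3]))]
scene contents [(array([531.2,  98.7, 144.3]), 0.95, array([319.8, 178.2]))]
scene drink_can [(array([500.9, 302.2,  91.7]), 0.95, array([360.9, 165.8]))]
scene stapler [(array([562.5, -84.3,  37.6]), 0.85, array([275.6, 250.1]))]
scene tape_roll [(array([640.9, 310.9,  32.9]), 0.69, array([401.4, 200.3]))]
side caddy [(array([496.9, 119.8,  90.1]), 0.93, array([273.5, 242.9])), (array([495.5, 120.9,  98.2]), 0.26, array([272.7, 241.5]))]
side turntable [(array([491.5, 118.7,  99.4]), 0.6, array([272.9, 242.8]))]
side handle [(array([493.4, 119.6,  93.9]), 0.9, array([273. , 243.3]))]
side scissors_cup [(array([489.8, 119.3,  94.7]), 0.78, array([272.5, 244.4]))]
side front [(array([498.7, 120.6,  91.7]), 0.83, array([273.5, 241.9]))]
side contents [(array([505.7, 118.6, 141.3]), 0.9, array([273.9, 228. ]))]
side drink_can [(array([462.6, 303.6,  95.6]), 0.58, array([195.9, 232.2]))]
side stapler []
side tape_roll []
```

```bash
python3 - <<'E'
import cv2,numpy as np
a=cv2.imread("pics/scene0.png")[90:330,200:460];b=cv2.imread("pics/side0.png")[130:370,140:400]
cv2.imwrite("pics/ab.png",np.vstack([cv2.resize(i,(650,600),interpolation=cv2.INTER_CUBIC) for i in(a,)]))
cv2.imwrite("pics/b.png",cv2.resize(b,(650,600),interpolation=cv2.INTER_CUBIC))
E
```

```text
(no output)
```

View pics/ab.png

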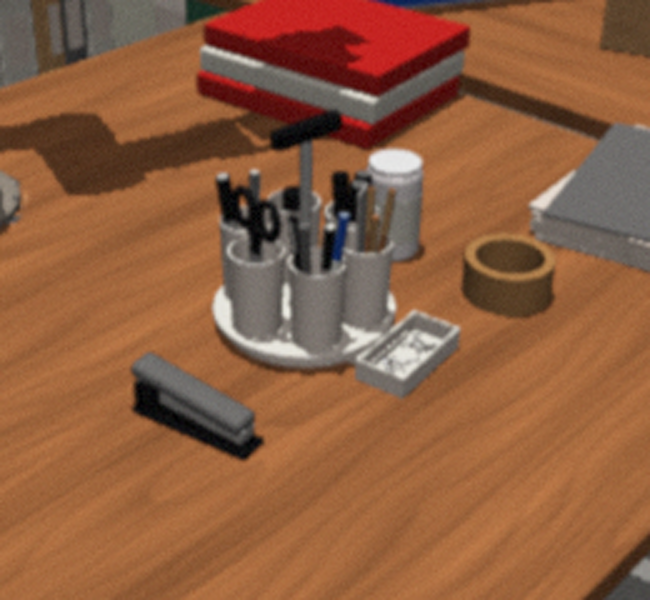

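View pics/b.png

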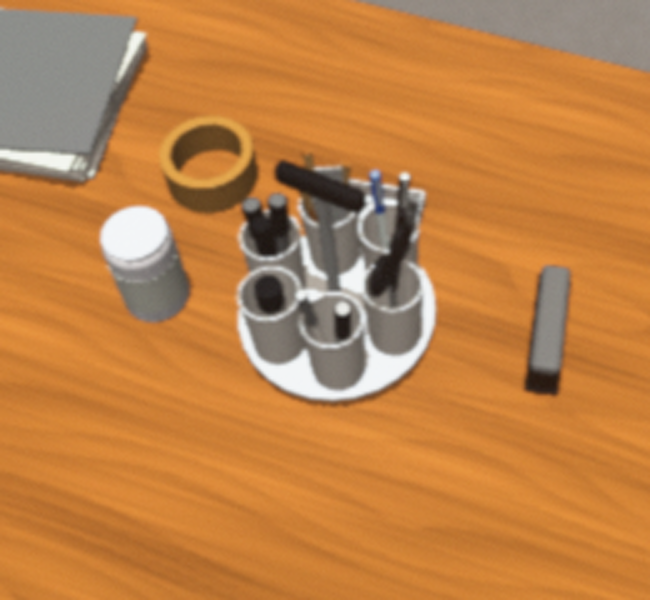

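```bash
cat > fit.py <<'E'
from h import *
from scipy.optimize import least_squares
np.set_printoptions(precision=1,suppress=True)
P={n:vision.capture(n) for n in("scene","side")}
off={"scene":(200,90),"side":(140,130)}
cups={"side":[(393,285),(388,228),(328,208),(270,240),(270,288),(333,317)],"scene":[(257,250),(316,270),(368,242)]}
hd={"scene":[(275,137),(340,120)],"side":[(360,195),(281,171)]}
tray={"scene":[(357,360),(412,312),(405,378),(459,328)],"side":[(424,194)]}
def pt(x,th,r,s,z): # r outward, s sideways
    d=np.array([np.cos(th),np.sin(th)]);return np.r_[x[:2]+r*d+s*np.array([-d[1],d[0]]),z]
def model(x):
    out=[]
    for n in P:
        o=np.array(off[n]); f=lambda q:o+np.array(q)/2.5
        # cups: side order, k-th cup at angle a + 60k (sign decided by image)
        for k,q in enumerate(cups[n]): out.append((n,pt(x,x[2]+k*np.pi/3,65,0,113),f(q),"cup"))
        for e,q in zip((43,-43),hd[n]): out.append((n,pt(x,x[2],e,0,225),f(q),"h"))
        if n=="scene":
            for (r,s),q in zip([(103,-56),(103,56),(159,-56),(159,56)],tray[n]): out.append((n,pt(x,x[3],r,s,24),f(q),"t"))
        else: out.append((n,pt(x,x[3],159,-56,24),f(tray[n][0]),"t"))
    return out
def res(x): return np.concatenate([px(P[n],p)-q for n,p,q,_ in model(x)])
best=min((least_squares(res,[525,105,a,b],loss="soft_l1") for a in np.arange(0,6.3,.8) for b in(0,1.,-1)),key=lambda s:s.cost)
x=best.x; print(x[:2],np.degrees(x[2:]),best.cost)
for (n,p,q,l) in model(x): print(n,l,px(P[n],p)-q)
E
python3 fit.py
```

```text
[510.5 127.5] [ -96.2 -351.9] 22.658463264778778
scene cup [-1.   0.4]
scene cup [ 0. -3.]
scene cup [-1.6 -0.3]
scene h [-1.6  2.5]
scene h [-1.2 -0.2]
scene t [-0.6  0.1]
scene t [ 0.2 -0.6]
scene t [-0.6  0.6]
scene t [-0.  -0.1]
side cup [-0.2 -1.9]
side cup [ 0.  -2.2]
side cup [-0.  -3.5]
side cup [-0.3 -3.6]
side cup [-0.4  0.6]
side cup [-0.4 -0.5]
side h [2.  2.1]
side h [-1.9 -1.9]
side t [-0.5 -2.7]
```

```bash
cat >> h.py <<'E'
def rel(target,o=None):
    o=o or bot.get_obs(); M=R.from_euler("xyz",o["tcp_rot"]).as_matrix()
    return M.T@(np.array(target)-np.array(o["tool_pos"])), M
E
python3 - <<'E'
from h import *
d,M=rel([510,127,320]);print(d.round(1),bot.get_obs()["tcp_rot"],np.degrees(np.arctan2(M[1,2],M[0,2])))
E
```

```text
[ 467.5  -85.3 -284.7] [-1.57072206e+00  8.02328766e-06 -2.30843761e-01] 76.77362675488416
```

Emit:
arm_command --pt "0.039 -0.017 -0.0237 0" --pt "0.039 -0.017 -0.0237 0" --pt "0.039 -0.017 -0.0237 0" --pt "0.039 -0.017 -0.0237 0" --pt "0.039 -0.017 -0.0237 0"

```text
time: 1.6
tool_pos: [283.7, 349.7, 320.6]
tcp_rot: [-1.57, -0.0, -0.23]
contact_force: [0.0, 0.3, 0.1]
grip_width: 91.7
```

Emit:
arm_command --pt "0.039 0 -0.0237 0" --pt "0.039 0 -0.0237 0" --pt "0.039 0 -0.0237 0" --pt "0.039 0 -0.0237 0" --pt "0.039 0 -0.0237 0"

```text
time: 2.1
tool_pos: [446.6, 189.6, 319.9]
tcp_rot: [-1.57, -0.0, -0.231]
contact_force: [-0.4, 1.0, 0.6]
grip_width: 91.8
```

Emit:
arm_command --pt "0.039 0 -0.0237 0" --pt "0.039 0 -0.0237 0" --pt "0 0 0 8" --pt "0 0 0 8" --pt "0 0 0 8"

```text
time: 2.6
tool_pos: [510.9, 126.6, 319.5]
tcp_rot: [-1.571, 0.0, -0.657]
contact_force: [-0.8, 0.0, -0.6]
grip_width: 91.9
```

Emit:
arm_command --pt "0 0 0 8" --pt "0 0 0 8" --pt "0 0 0 8" --pt "0 0 0 8" --pt "0 0 0 8"

```text
time: 3.1
tool_pos: [510.6, 127.2, 319.7]
tcp_rot: [-1.571, 0.0, -1.354]
contact_force: [0.5, 0.7, 0.4]
grip_width: 91.4
```

Emit:
arm_command --pt "0 0 0 8" --pt "0 0 0 8" --pt "0 0 0 2" --pt "0 0 0 0" --pt "0 0 0 0"

```text
time: 3.6
tool_pos: [510.6, 127.2, 319.7]
tcp_rot: [-1.571, 0.0, -1.661]
contact_force: [-0.5, 0.0, 0.4]
grip_width: 91.8
```

```bash
python3 - <<'E'
from h import *
o=bot.get_obs(); print(o,rel([510,127,320])[0])
p=vision.capture("wrist"); print(p["camera_matrix"],p["mount"])
M=np.eye(4);M[:3,:3]=R.from_euler("xyz",o["tcp_rot"]).as_matrix();M[:3,3]=o["tool_pos"]
for t in("caddy","turntable","handle","scissors_cup"):
    print(t,[((M@p["mount"]@np.r_[d["xyz"],1])[:3].round(1),d["confidence"]) for d in vision.find_in(p,t)])
save(p,"w1.png")
E
```

```text
{'time': 3.6, 'joint_positions': array([9.83695698e-02, 2.92880685e-01, 1.36074423e+00, 8.55221559e-05,
       1.48794822e+00, 1.88240723e-01]), 'dq': array([-0.00138356,  0.00057647, -0.00069682,  0.00092699, -0.0008792 ,
        0.00107947]), 'tau': array([-1.38916730e-03, -4.22840452e+01, -2.62148005e+01,  8.67443788e-02,
        2.07283068e-02,  4.90824657e-02]), 'tool_pos': array([510.58054472, 127.18591946, 319.71668577]), 'tcp_rot': array([-1.57079311e+00,  8.73744330e-05, -1.66067456e+00]), 'contact_force': array([-0.54858967,  0.00818357,  0.43915402]), 'moment': array([-0.06314607,  0.0722187 ,  0.01106789]), 'grip_width': 91.78510441216174} [ 0.23725238 -0.28333677 -0.56151292]
[[309.70691629   0.         317.38081346]
 [  0.         309.70691629 202.2849945 ]
 [  0.           0.           1.        ]] [[ 7.93527392e-05  9.56114308e-01  2.92993896e-01 -7.89033567e+01]
 [ 7.64193201e-04 -2.92993870e-01  9.56114014e-01 -1.50322174e+02]
 [ 9.99999705e-01  1.48033677e-04 -7.53905919e-04  8.58362276e-01]
 [ 0.00000000e+00  0.00000000e+00  0.00000000e+00  1.00000000e+00]]
caddy [(array([519.2, 129.8,  80.6]), 0.89)]
turntable [(array([516.9, 132.4,  94.6]), 0.81), (array([518.2, 130.1,  80.5]), 0.2)]
handle [(array([514.6, 135.2,  94. ]), 0.75)]
scissors_cup [(array([513.7, 132.6, 100.3]), 0.82)]
```

View pics/w1.png

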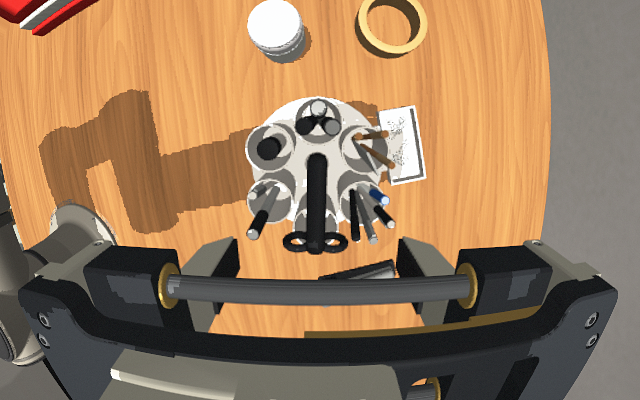

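```bash
cat >> h.py <<'E'
def ray(p,o,uv,z):
    K=p["camera_matrix"]; a=np.array([(uv[0]-K[0,2])/K[0,0],(uv[1]-K[1,2])/K[1,1]]); r=np.hypot(*a)
    d=np.r_[a*np.sinc(r/np.pi),np.cos(r)]
    M=np.eye(4);M[:3,:3]=R.from_euler("xyz",o["tcp_rot"]).as_matrix();M[:3,3]=o["tool_pos"]
    T=M@p["mount"]; w=T[:3,:3]@d; return T[:3,3]+w*(z-T[2,3])/w[2]
E
python3 - <<'E'
from h import *
np.set_printoptions(precision=1,suppress=True)
o=bot.get_obs();p=vision.capture("wrist");g=cv2.cvtColor(p["img"],cv2.COLOR_RGB2GRAY)
for v in (150,153,156,160,170,180,195,205,215,225):
    c=np.where(g[v,295:340]<60)[0]+295
    if len(c): l,r=c.min(),c.max(); print(v,l,r,ray(p,o,((l+r)/2,v),232))
for v in (148,152,155): print("far end",v,ray(p,o,(317,v),236))
for v in (246,250,254): print("near end",v,ray(p,o,(317,v),236))
t=[ray(p,o,q,24)[:2] for q in((380,112),(414,106),(425,180),(392,185))];print("tray",t)
for a,b in((0,3),(1,2)): e=t[a]-t[b]; print(np.degrees(np.arctan2(e[1],e[0]))-90)
s=cv2.resize(p["img"][80:265,230:440],None,fx=3.2,fy=3.2,interpolation=cv2.INTER_CUBIC); cv2.imwrite("pics/w1c.png",s[:,:,::-1])
E
```

```text
153 314 319 [514.8 172.8 232. ]
156 310 324 [514.9 170.4 232. ]
160 308 326 [514.6 167.3 232. ]
170 307 326 [513.5 159.4 232. ]
180 307 325 [512.4 151.4 232. ]
195 307 325 [511.3 139.2 232. ]
205 307 325 [510.5 130.9 232. ]
215 307 324 [509.3 122.4 232. ]
225 307 324 [508.5 113.7 232. ]
far end 148 [515.6 177.1 236. ]
far end 152 [515.3 174.1 236. ]
far end 155 [515.1 171.8 236. ]
near end 246 [508.2  96.4 236. ]
near end 250 [507.8  92.7 236. ]
near end 254 [507.5  89.  236. ]
tray [array([607.9, 196.7]), array([660. , 203.5]), array([673.9,  90.3]), array([620.7,  86.6])]
6.598275494674965
7.00142962864966
```

View pics/w1c.png

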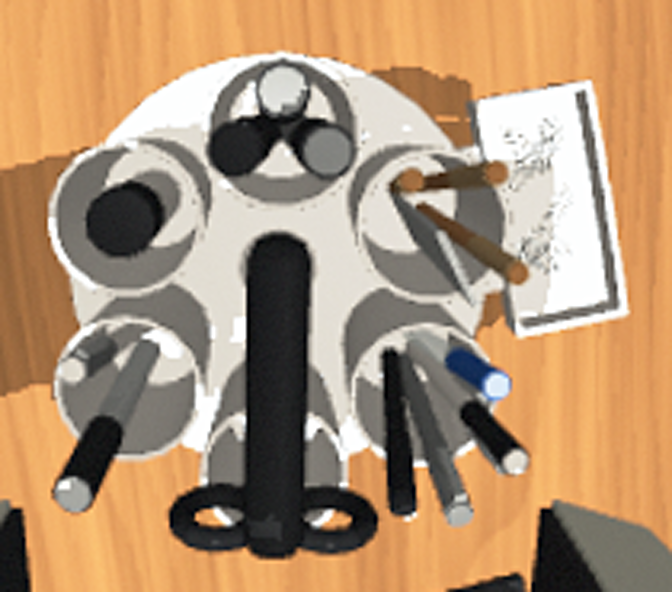

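```bash
python3 - <<'E'
from h import *
np.set_printoptions(precision=1,suppress=True)
o=bot.get_obs();p=vision.capture("wrist")
c=np.array([ray(p,o,(230+a/3.2,80+b/3.2),113)[:2] for a,b in((283,131),(130,217),(428,220),(128,389),(427,395),(278,485))])
print(c,c.mean(0),np.linalg.norm(c-c.mean(0),axis=1)); d=c-c.mean(0); print(np.degrees(np.arctan2(d[:,1],d[:,0])))
print(rel([510,128,215])[0])
E
```

```text
[[518.4 193.3]
 [460.2 167.7]
 [568.1 156.8]
 [451.2 102.9]
 [564.1  90.2]
 [504.3  58.8]] [511.1 128.3] [65.4 64.3 63.8 65.  65.2 69.8]
[  83.5  142.2   26.5 -157.   -35.7  -95.5]
[ -0.8 104.7  -0.7]
```

Emit:
arm_command --pt "-0.001 0.03 0 1" --pt "0 0.03 0 0" --pt "0 0.02 0 0" --pt "0 0.015 0 0" --pt "0 0.01 0 0"

```text
time: 4.45
tool_pos: [510.3, 128.1, 213.5]
tcp_rot: [-1.572, -0.0, -1.679]
contact_force: [0.0, 0.9, 0.1]
grip_width: 91.8
```

Emit:
arm_command --pt "0 0 0 0" --pt "0 0 0 0" --pt "0 0 0 0" --pt "0 0 0 0" --pt "0 0 0 0" --claw 180

```text
time: 4.95
tool_pos: [510.9, 128.2, 215.3]
tcp_rot: [-1.57, 0.0, -1.679]
contact_force: [-0.9, -0.1, 0.2]
grip_width: 56.7
```

```bash
python3 - <<'E'
from h import *
o=bot.get_obs();print(o["tool_pos"],o["grip_width"],o["contact_force"],rel([510.5,128.2,215])[0])
p=vision.capture("wrist"); s=cv2.resize(p["img"][150:400,160:480],None,fx=2.3,fy=2.3,interpolation=cv2.INTER_CUBIC); cv2.imwrite("pics/w2.png",s[:,:,::-1])
E
```

```text
[510.9188694  128.21855614 215.25175894] 56.70007531750768 [-0.85357505 -0.1400431   0.21153486] [ 0.06393202  0.25132798 -0.41463889]
```

View pics/w2.png

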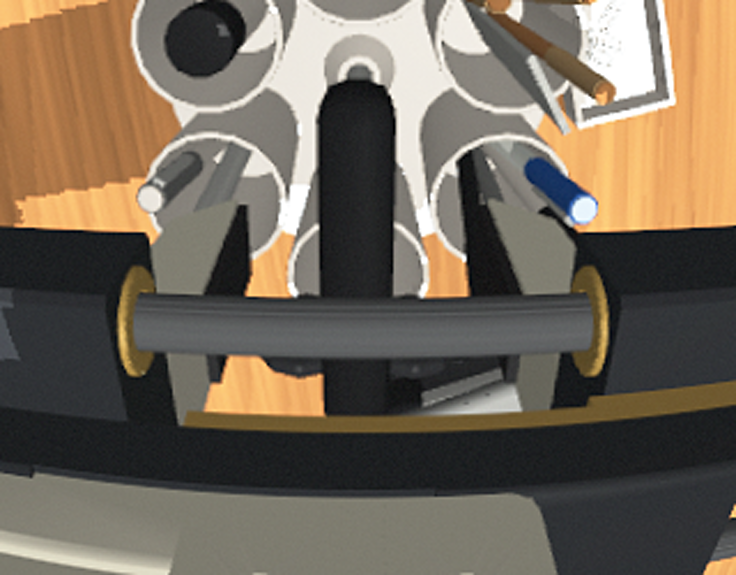

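Emit:
arm_command --pt "0 0 0 0" --pt "0 0 0 0" --pt "0 0 0 0" --pt "0 0 0 0" --pt "0 0 0 0"

```text
time: 5.5
tool_pos: [510.7, 128.2, 214.7]
tcp_rot: [-1.571, 0.0, -1.679]
contact_force: [-0.1, 0.5, 0.2]
grip_width: 27.0
```

Emit:
arm_command --pt "0 0 0 0" --pt "0 0 0 0" --pt "0 0 0 0" --pt "0 0 0 0" --pt "0 0 0 0" --claw 255

```text
time: 6.0
tool_pos: [509.5, 128.3, 214.7]
tcp_rot: [-1.573, -0.0, -1.679]
contact_force: [-4.4, -0.4, 2.7]
grip_width: 15.5
```

Emit:
arm_command --pt "0 0 0 0" --pt "0 0 0 -1" --pt "0 0 0 -2" --pt "0 0 0 -3" --pt "0 0 0 -4"

```text
time: 6.5
tool_pos: [509.7, 128.3, 214.7]
tcp_rot: [-1.573, 0.0, -1.502]
contact_force: [-4.1, 0.7, 1.9]
grip_width: 15.8
```

Emit:
arm_command --pt "0 0 -0.001 0" --pt "0 0 0 0" --pt "0 0 0 -1" --pt "0 0 0 -3" --pt "0 0 0 -4"

```text
time: 7.0
tool_pos: [509.8, 128.3, 214.7]
tcp_rot: [-1.571, 0.0, -1.363]
contact_force: [0.0, 1.6, -0.5]
grip_width: 15.9
```

Emit:
arm_command --pt "0 0 0 -4" --pt "0 0 0 -4" --pt "0 0 0 -4" --pt "0 0 0 -4" --pt "0 0 0 -4"

```text
time: 7.5
tool_pos: [510.2, 128.4, 214.7]
tcp_rot: [-1.57, 0.0, -1.014]
contact_force: [0.8, 2.3, -2.0]
grip_width: 15.7
```

Emit:
arm_command --pt "0 0 0 -4" --pt "0 0 0 -4" --pt "0 0 0 -4" --pt "0 0 0 -4" --pt "0 0 0 -4"

```text
time: 8.0
tool_pos: [510.5, 128.6, 214.7]
tcp_rot: [-1.569, -0.001, -0.665]
contact_force: [2.9, 3.2, -2.0]
grip_width: 15.9
```

Emit:
arm_command --pt "0 0 0 -4" --pt "0 0 0 -4" --pt "0 0 0 -4" --pt "0 0 0 -4" --pt "0 0 0 -3"

```text
time: 8.5
tool_pos: [510.5, 128.7, 214.8]
tcp_rot: [-1.569, -0.001, -0.333]
contact_force: [1.6, 3.9, -1.3]
grip_width: 15.5
```

Emit:
arm_command --pt "0 0 0.001 0" --pt "0 0 0 -4" --pt "0 0 0 -4" --pt "0 0 0 -4" --pt "0 0 0 -3"

```text
time: 9.0
tool_pos: [510.7, 129.3, 214.7]
tcp_rot: [-1.57, -0.001, -0.073]
contact_force: [3.4, 3.0, -2.6]
grip_width: 15.7
```

Emit:
arm_command --pt "0 0 0 -3" --pt "0 0 0 -3" --pt "0 0 0 -2" --pt "0 0 0 -1" --pt "0 0 0 0"

```text
time: 9.5
tool_pos: [510.5, 129.3, 214.8]
tcp_rot: [-1.57, -0.001, 0.082]
contact_force: [2.7, 3.6, -0.8]
grip_width: 16.1
```

```bash
python3 - <<'E'
from h import *
o=bot.get_obs();print(o["tool_pos"],np.degrees(o["tcp_rot"]),o["grip_width"],o["contact_force"],o["moment"])
p=vision.capture("wrist"); save(p,"w3.png"); s=cv2.resize(p["img"][0:330,170:490],None,fx=1.8,fy=1.8,interpolation=cv2.INTER_CUBIC); cv2.imwrite("pics/w3c.png",s[:,:,::-1])
q=vision.capture("scene"); save(q,"s3.png"); cv2.imwrite("pics/s3c.png",cv2.resize(q["img"][80:280,200:440],None,fx=3,fy=3,interpolation=cv2.INTER_CUBIC)[:,:,::-1])
E
```

```text
[510.53745895 129.31448973 214.83827439] [-8.99759422e+01 -7.41048045e-02  4.72069696e+00] 16.099701432570672 [ 2.67878362  3.63739351 -0.81273   ] [ 0.48252673 -0.47991584 -0.00267184]
```

View pics/w3c.png

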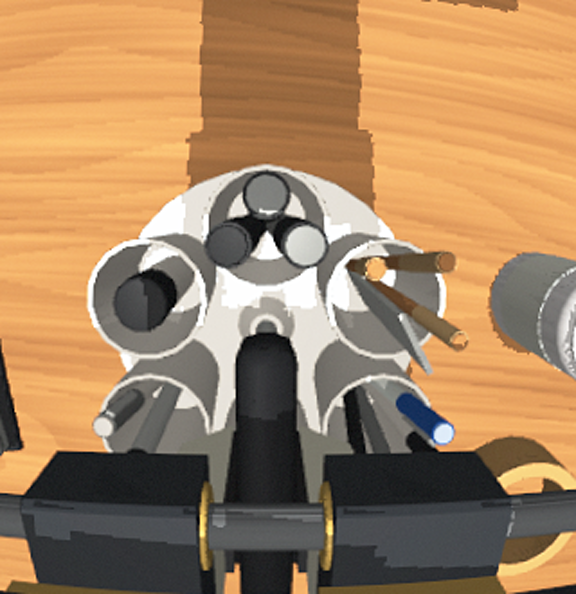

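View pics/s3c.png

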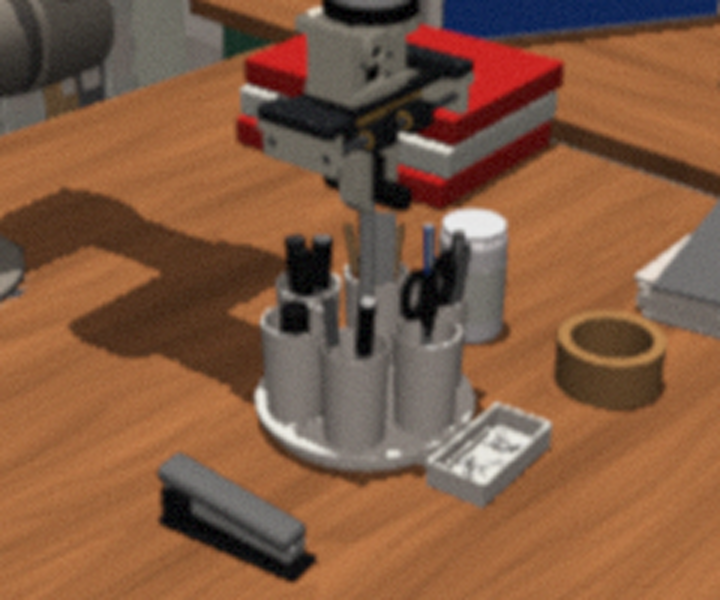

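```bash
python3 - <<'E'
from h import *
np.set_printoptions(precision=2,suppress=True)
img=cv2.imread("pics/w1.png").astype(float)
p=vision.capture("wrist"); o=dict(tool_pos=[510.58054472,127.18591946,319.71668577],tcp_rot=[-1.57079311,8.7e-5,-1.66067456])
b=img[:,:,0]  # blue: white high, wood low
E=[]
for v in range(112,178,2):
    r=b[v,400:440]; w=np.where(r>140)[0]
    if not len(w): continue
    i=w.max(); s=i+(r[i]-120)/max(r[i]-r[i+1],1); E.append(ray(p,o,(400+s,v),24)[:2])
E=np.array(E); f=cv2.fitLine(E.astype(np.float32),cv2.DIST_HUBER,0,.01,.01).ravel(); print("outer edge",len(E),f); n=np.array([f[1],-f[0]]);n*=np.sign(n[0])
print("front deg",np.degrees(np.arctan2(n[1],n[0])),"dist from (510.3,128.3)",n@(f[2:]-[510.3,128.3]), np.abs((E-f[2:])@n).max())
a=cv2.imread("pics/scene0.png",0).astype(np.float32);c=cv2.imread("pics/s3.png",0).astype(np.float32)
for nm,(x0,y0,x1,y1) in dict(tray=(345,213,388,250),can=(350,150,372,195),stapler=(250,228,308,275),tape=(383,182,424,218)).items():
    print(nm,cv2.phaseCorrelate(a[y0:y1,x0:x1],c[y0:y1,x0:x1],cv2.createHanningWindow((x1-x0,y1-y0),cv2.CV_32F)))
E
```

```text
outer edge 33 [  0.13  -0.99 670.36 130.18]
front deg 7.379136 dist from (510.3,128.3) 158.98067719299794 0.8672667392663758
tray ((0.6048197474040009, 0.09610401135596902), 0.9056777424282498)
can ((-0.013344544432095873, 0.1111414189153308), 0.4573619542298494)
stapler ((0.10657412039665815, 0.0493751335707735), 1.0972038530641133)
tape ((0.5515486454410556, 0.10162364202565044), 1.0166648850028897)
```

Emit:
arm_command --pt "0 0 0 -1" --pt "0 0 0 -1" --pt "0 0 0 -0.7" --pt "0 0 0 0" --pt "0 0 0 0"

```text
time: 10.15
tool_pos: [510.3, 129.1, 214.9]
tcp_rot: [-1.571, -0.001, 0.131]
contact_force: [3.5, 3.4, -1.0]
grip_width: 15.5
```

```bash
python3 - <<'E'
from h import *
np.set_printoptions(precision=2,suppress=True)
o=bot.get_obs();print(o["time"],o["tool_pos"],np.degrees(o["tcp_rot"]),o["grip_width"],o["contact_force"],o["moment"])
p=vision.capture("wrist"); g=cv2.cvtColor(p["img"],cv2.COLOR_RGB2GRAY)
for v in range(188,246,8):
    c=np.where(g[v,290:345]<70)[0]+290
    if len(c): print(v,c.min(),c.max(),ray(p,o,((c.min()+c.max())/2,v),232))
q=vision.capture("scene");s=vision.capture("side");c=np.array([510.4,128.5])
vis=[]
for k in(q,s):
    im=k["img"][:,:,::-1].copy()
    im=cv2.resize(im,None,fx=3,fy=3,interpolation=cv2.INTER_CUBIC)
    t=np.radians(7.4);d=np.array([np.cos(t),np.sin(t)]);m=np.array([-d[1],d[0]])
    cen=c+65*d
    pts=[px(k,np.r_[cen+29*(np.cos(a)*d+np.sin(a)*m),113]) for a in np.linspace(0,6.28,40)]
    cv2.polylines(im,[(np.array(pts)*3+1).astype(int)],True,(0,0,255),1)
    pts=[px(k,np.r_[c+r*d+w*m,24]) for r,w in((103,-56),(159,-56),(159,56),(103,56))]
    cv2.polylines(im,[(np.array(pts)*3+1).astype(int)],True,(0,255,0),1)
    u=(px(k,np.r_[cen,100])*3).astype(int); vis.append(im[u[1]-220:u[1]+220,u[0]-200:u[0]+200])
cv2.imwrite("pics/fin.png",np.hstack(vis))
E
```

```text
10.15 [510.32 129.14 214.91] [-89.99  -0.05   7.51] 15.48927383438775 [ 3.47  3.45 -0.99] [ 0.56 -0.67  0.03]
188 306 330 [466.25 123.04 232.  ]
196 302 333 [469.93 123.3  232.  ]
204 301 334 [473.65 123.79 232.  ]
212 301 334 [477.42 124.29 232.  ]
220 301 334 [481.26 124.8  232.  ]
228 301 334 [485.17 125.31 232.  ]
236 301 334 [489.17 125.84 232.  ]
244 299 336 [493.25 126.38 232.  ]
```

View pics/fin.png

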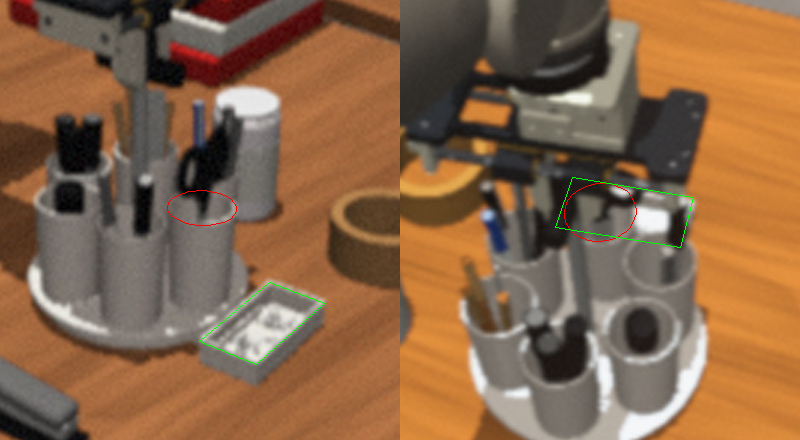

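Emit:
arm_command --pt "0 0 0 0" --pt "0 0 0 0" --pt "0 0 0 0" --pt "0 0 0 0" --pt "0 0 0 0"

```text
time: 10.8
tool_pos: [510.3, 129.2, 214.9]
tcp_rot: [-1.571, -0.001, 0.131]
contact_force: [3.0, 3.4, -1.4]
grip_width: 15.8
```

```bash
python3 -c "
from h import *
o=bot.get_obs();print(o['time'],o['tool_pos'],o['contact_force'],o['grip_width']);print(job.close_job())"
```

```text
10.8 [510.31207037 129.16550857 214.89375588] [ 2.9545289   3.35573401 -1.38873588] 15.762808814879213
the job is handed in; nothing more can be done
None
```

I gripped the caddy's handle from above and turned it about 104° until the scissors cup was at the front, behind the paper-clip tray. I handed the job in at 10.8 s with the gripper still holding the handle.

- **Alignment:** the last wrist picture puts the bar at about 7.5°, and the tray's outer edge gives a front direction of 7.4°. The scene camera overlay showed the scissors cup at the front position. In the side view the arm hid the cup, so that picture could not confirm it.
- **Grip and force:** the fingers are closed on the bar at 15.8 mm. The pose held still over the final 0.5 s, with a small remaining sideways push of about 4.5 N.
- **Neighbouring things:** comparing the scene pictures before and after, taken before the last 2.7° of turn, the can and stapler moved no more than about 0.1 px. The tray and the tape roll both showed about 0.6 px. Nothing touched the tape, so I took that as lighting or shadow. A slip of the foot of up to about 1 mm cannot be ruled out.

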